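# Put the sewing tools back on their rests

### The arm

A 6-joint arm with a two-finger parallel gripper is mounted at the origin on the work surface. World frame = base frame: x ahead of the robot, y to its left, z up, the work surface at z = 0. Lengths are in m, angles in rad, forces in N, time in s.
With the tool pointing down it reaches from about 0.4 to 0.825 m from the base axis. Payload 7 kg.
Tool frame: the origin (TCP) lies on the centre line of the jaws, within the pads' length; the fingertips stand 22 mm ahead of it and the grasp point (between the pads) lies 3 mm ahead of it (arm.tcp_to_tips is the distance from the TCP to the fingertips, in m); z points along the fingers, y is the line along which they close (so a half turn about z gives the same grasp; the last joint's range is limited). The gripper opens to 88 mm and grips with 3 to 60 N. Pads are 19 mm wide; open, the fingers measure 130 mm over their backs; the gripper's body (78 mm by 193 mm) begins 47 mm behind the grasp point.
Start: joints at [1.393, 0.359, 0.012, 0, -1.224, -0.288], TCP at [0.303, 0.603, 0.249] pointing down, gripper open.
Joint ranges: [-3.07, 3.07], [-1.43, 2.12], [-1.02, 1.25], [-3.03, 1.67], [-3.05, -0], [-3.03, 3.03]. Speed limits (rad/s): [2.39, 2.39, 3.01, 3.14, 3.14, 3.14].

### API

Orientations are given as [roll, pitch, yaw] about the fixed x, y, z axes, in that order (R = Rz(yaw) Ry(pitch) Rx(roll)).
In Python, from station import arm gives the robot as it stands.
- The arm moves only by the tool jog_arm, never from a script. Its argument "targets" is a list of rows, each an object of numbers: "dx", "dy", "dz": the shift along the tool's x, y, z in mm; "rx", "ry", "rz": the turn, a rotation vector about the tool's x, y, z in rad; "gripper": the closure, from 0 (fully open) to 1 (shut). In form: [{"dx": .., "dy": .., "dz": .., "rx": .., "ry": .., "rz": .., "gripper": ..}, ...]. A call has exactly 8 rows; each row is the pose to reach, as a shift and turn from the pose commanded when the call began, along the tool's axes at that moment; what a row does not reach only later rows make up. A row lasts 1/12 s, in which the tool goes at most 41.7 mm and 7.16 degrees, less where a joint would pass 70% of its speed; a pose out of reach is approached as far as the arm can. A call with a gripper value outside its range is refused whole. The fingers move at their own pace and stop on an object; "force" is the grip in N (left out, the last holds). Time passes only in rows, so rows that repeat a pose let the fingers close, or fill a call up. It gives the time, the measured TCP pose, the force, the opening and the grip force at its end, in the units of the state.
- arm.get_state(): the state, without advancing time (a new reading comes with each control period).
- arm.grab_frame(name): name is "scene" or "top" or "wrist"; returns a dict with "frame" (384x512x3 uint8, red, green, blue), "z_map" (384x512 float32, m along the optical axis (not along the pixel's ray), 0 where there is no reading), "fx", "fy", "cx", "cy" (pixels), "distortion" ([k1, k2, p1, p2, k3] as OpenCV has them; the pictures are not rectified), "view" (4x4, takes a point from world to camera coordinates). Camera axes: x right, y down, z forward; pixel columns grow to the right and rows downward; lengths in m; the calibration is good to about 2 mm. A picture is of the moment at which its call begins.
- arm.job_done(): hands the job in; it is judged then, once.
The state is a dict: "t": time; "q": joint angles; "qd": joint speeds; "joint_efforts": joint torques, N m; "eef_pos": TCP position; "ee_rot": TCP orientation; "force": force on the tool from outside, world axes, zero at the start; "moment": the same for the moment, N m; "width": finger opening in m; "gripper_force": force on a finger pad.
Only numpy, scipy, OpenCV 4.12 (cv2) and the standard library are available. Lean on these libraries where they do the work, as an engineer would, in place of code of your own. Each camera call takes 0.05 s, during which the arm holds its last target. There are 200 camera calls.

### The job

Tidy the sewing table: put each of the four tools (thread spool, tape measure, pattern weight, wooden clapper) on the grey felt rest that has its shape and size, centred, sitting flat just as it stands now, and with straight edges lined up with those of the rest. Set the tools down rather than dropping them, and leave the shears and the button jar where they are.

Things in the scene. Friction and masses are not known exactly. Their poses are not given: they have to be found in the camera images.
- spool_c (a point): Loose thread spool standing upright: a cylinder 36 mm across and 60 mm tall, white plastic ends, dark blue thread, about 60 g. The point is its centre, 30 mm above its underside; z up along its axis. Belongs on the small round rest.
- tape_c (a point): Loose retracted tape measure lying flat: a round white plastic case 60 mm across and 26 mm tall with a grey disc and a low button on top and a tiny tab at its edge, about 90 g. The point is its centre, 13 mm above its underside; z up. Belongs on the large round rest.
- weight_c (a point): Loose steel pattern weight: a square dark steel base 52 x 52 mm, 22 mm tall, with a round steel knob 22 mm across and 26 mm tall in the middle of its top (48 mm tall in all), about 0.4 kg. The point is on its axis, 24 mm above its underside (2 mm above the foot of the knob; the knob's middle is 11 mm higher); x and y along the base's edges, z up. Belongs on the square rest, edges parallel, any of the four ways round.
- clapper_c (a point): Loose wooden tailor's clapper (pressing block): a dark wooden block 120 mm long (x), 44 mm wide (y), 36 mm tall, about 0.15 kg. The point is its centre, 18 mm above its underside; z up. Belongs on the oblong rest, lengthways, either way round.
- rest_small_round_top (a point): Fixed to the table. A flat rest: a round 52 mm board 6 mm thick, plywood edge, grey felt top, no rim; 8 mm larger all round than the thread spool that belongs on it. The point is the centre of its top face, 6 mm above the table; z up.
- rest_large_round_top (a point): Fixed to the table. A flat rest: a round 76 mm board 6 mm thick, plywood edge, grey felt top, no rim; 8 mm larger all round than the tape measure that belongs on it. The point is the centre of its top face, 6 mm above the table; z up.
- rest_square_top (a point): Fixed to the table. A flat rest: a square 68 x 68 mm board 6 mm thick, plywood edge, grey felt top, no rim; 8 mm larger all round than the pattern weight that belongs on it. The point is the centre of its top face, 6 mm above the table; z up; x and y along its edges.
- rest_oblong_top (a point): Fixed to the table. A flat rest: an oblong 136 x 60 mm board 6 mm thick, plywood edge, grey felt top, no rim; 8 mm larger all round than the clapper that belongs on it. The point is the centre of its top face, 6 mm above the table; z up; x along its length.
- shears_c (a point): Bystander, leave alone: loose tailor's shears lying flat to the right of the work, about 240 mm long, 12 mm tall, black handles, steel blades towards its x. The point is near the pivot, 6 mm above the table.
- jar_c (a point): Bystander, leave alone: loose glass jar of buttons with a brass lid, 68 mm across, 80 mm tall. The point is its centre, 40 mm above the table.
Things that resemble listed ones, but are neither listed nor needed, are in the scene too. Of the things like the part that bears clapper_c, leave any that is pink or purple; of the rest the larger one is meant.

How it is judged:
At the end, for the whole second after the job is handed in: Each tool rests flat on the felt of its own rest (height within 4 mm, tilt under 0.1 rad), centre within 12 mm of the rest's centre; pattern weight's edges within 0.25 rad of the square rest's, clapper's length within 0.2 rad of the oblong rest's; all released and still (horizontal distance between spool_c and rest_small_round_top below 0.012 m and height (world z) of spool_c between 0.032 and 0.04 m and angle between each of spool_c, tape_c, weight_c, clapper_c's own z axis and vertical below 0.1 rad and linear speed of each of spool, tape, weight, clapper below 0.02 m/s and angular speed of each of spool, tape, weight, clapper below 0.2 rad/s and horizontal distance between tape_c and rest_large_round_top below 0.012 m and height (world z) of tape_c between 0.015 and 0.023 m and horizontal distance between weight_c and rest_square_top below 0.012 m and height (world z) of weight_c between 0.026 and 0.034 m and horizontal distance between clapper_c and rest_oblong_top below 0.012 m and height (world z) of clapper_c between 0.02 and 0.028 m and angle between the x axis of clapper_c and the x axis of rest_oblong_top, either way round below 0.2 rad and (angle between the x axis of weight_c and the x axis of rest_square_top, either way round below 0.25 rad or angle between the x axis of weight_c and the y axis of rest_square_top, either way round below 0.25 rad)); the robot touches nothing.
It fails at once if the shears are moved by more than 25 mm (distance of shears_c from where it was at the start of the episode above 0.025 m).
It fails at once if the button jar is moved by more than 25 mm (distance of jar_c from where it was at the start of the episode above 0.025 m).
It fails at once if a tool is dropped or slammed on to its rest (over 0.7 m/s just above it) ((horizontal distance between spool_c and rest_small_round_top below 0.04 m and height (world z) of spool_c below 0.076 m and linear speed of spool above 0.7 m/s) or (horizontal distance between tape_c and rest_large_round_top below 0.04 m and height (world z) of tape_c below 0.059 m and linear speed of tape above 0.7 m/s) or (horizontal distance between weight_c and rest_square_top below 0.04 m and height (world z) of weight_c below 0.07 m and linear speed of weight above 0.7 m/s) or (horizontal distance between clapper_c and rest_oblong_top below 0.04 m and height (world z) of clapper_c below 0.064 m and linear speed of clapper above 0.7 m/s)).
It also fails if it takes over 112 s, if anything falls off the work surface, if the arm or the gripper's body presses on something with over 40 N, if the wrist force passes 120 N, or if a joint passes its speed limit or range.

## Working session

There is one attempt and no reset: what is moved stays moved. The work goes in short steps, Python scripts to look and compute and a tool call to move; the robot and the scene stay as the last step left them, time stands still between calls to the robot, and variables do not carry over. Pictures are saved under pics/ and viewed, at most 14 in all, crops included, and the job is handed in when it is done.

Besides the shell and the picture viewer there is one more tool, called after "Call:" as a command line: name --argument value ..., lists and objects as JSON in quotes. jog_arm: Moves the arm, as the interface text tells. Its arguments: {"type":"object","properties":{"targets":{"type":"array","items":{"type":"object","properties":{"dx":{"type":"number"},"dy":{"type":"number"},"dz":{"type":"number"},"rx":{"type":"number"},"ry":{"type":"number"},"rz":{"type":"number"},"gripper":{"type":"number"}}}},"force":{"type":"number"}},"required":["targets"]}

```bash
mkdir -p pics; ls; python3 - <<'E'
from station import arm
import cv2,numpy as np
print(arm.get_state())
for n in("top","scene"):
    f=arm.grab_frame(n); np.savez(f"{n}0.npz",**f)
    cv2.imwrite(f"pics/{n}0.png",cv2.resize(f["frame"][...,::-1],(768,576),interpolation=cv2.INTER_CUBIC))
    print(n,f["fx"],f["cx"],f["distortion"],f["view"])
E
```

```text
pics
{'t': 0.0, 'q': array([ 1.39312585e+00,  3.59369727e-01,  1.10405533e-02, -3.26874383e-04,
       -1.22411321e+00, -2.88093784e-01]), 'qd': array([-8.55915628e-04,  1.44885285e-04, -6.61429324e-04,  1.07940116e-03,
        3.22846517e-05,  8.45438342e-05]), 'joint_efforts': array([ 1.01264664e-03, -5.82710230e+01,  2.93047392e+01,  6.99697226e+00,
        6.80483630e-03, -1.60551522e-04]), 'eef_pos': array([0.30297315, 0.60266447, 0.24762999]), 'ee_rot': array([ 3.13992712e+00, -1.73109992e-04, -4.65875438e-01]), 'force': array([ 0.02631047, -0.44207433,  0.06199434]), 'moment': array([ 0.01652661, -0.01997473,  0.01905737]), 'gripper_force': 0.0, 'width': 0.08761552884656339}
top 431.94582372252404 251.06423465821558 [-0.0689239  0.         0.         0.         0.       ] [[-1.78251531e-02 -9.99840847e-01 -7.38502049e-04  1.05938185e-02]
 [-9.95524998e-01  1.78167569e-02 -9.28037780e-02  4.91731918e-01]
 [ 9.28021657e-02 -9.19044303e-04 -9.95684143e-01  1.40529029e+00]
 [ 0.00000000e+00  0.00000000e+00  0.00000000e+00  1.00000000e+00]]
scene 421.3533556265626 251.93792951703557 [-0.05418066  0.          0.          0.          0.        ] [[-0.21447475  0.97659656 -0.01611671  0.10879278]
 [ 0.54414682  0.10576718 -0.83229654 -0.21490445]
 [-0.81111332 -0.18727645 -0.55409631  1.86351096]
 [ 0.          0.          0.          1.        ]]
```

View pics/top0.png

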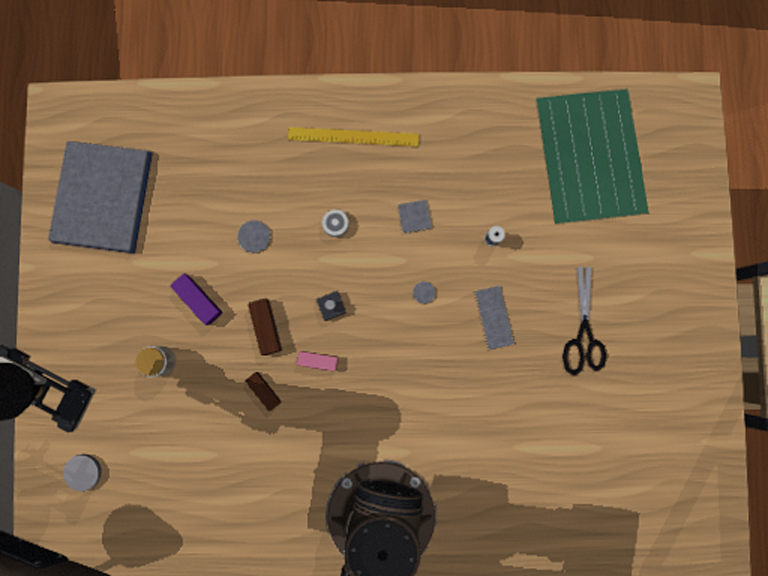

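View pics/scene0.png

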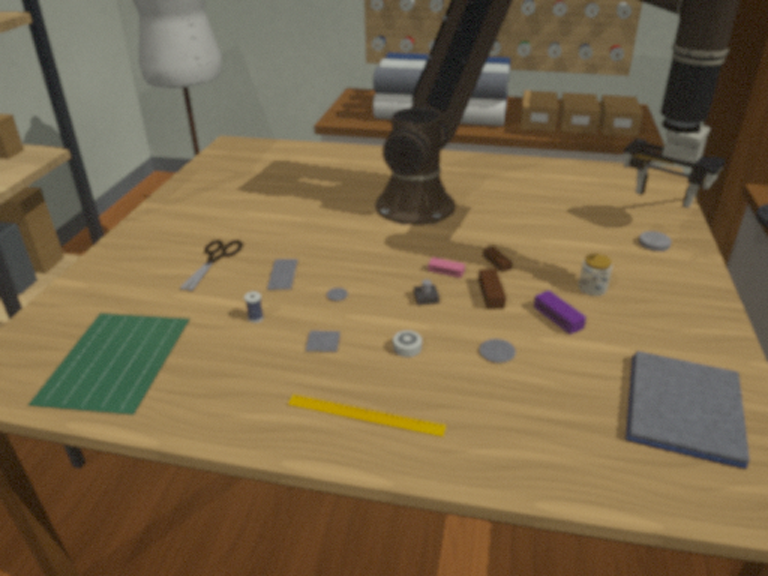

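Top view (768 px): rests at large round (255,236), square (415,216), small round (424,292) and oblong (494,318). Tools: tape (335,223), spool (496,235), weight (331,306). The clapper is the larger brown block at (264,327). The smaller brown, pink and purple blocks are decoys.

```bash
cat > h.py <<'E'
import numpy as np,cv2
def rays(f,px):
    K=np.array([[f["fx"],0,f["cx"]],[0,f["fy"],f["cy"]],[0,0,1.]])
    n=cv2.undistortPoints(np.float64(px).reshape(-1,1,2),K,np.float64(f["distortion"])).reshape(-1,2)
    return np.c_[n,np.ones(len(n))]
def plane(f,px,z):
    V=np.array(f["view"]);R=V[:3,:3];c=-R.T@V[:3,3];d=rays(f,px)@R
    return (c+d*((z-c[2])/d[:,2])[:,None])[:,:2]
def cloud(f):
    h,w=f["z_map"].shape;u,v=np.meshgrid(np.arange(w),np.arange(h))
    P=rays(f,np.c_[u.ravel(),v.ravel()])*f["z_map"].reshape(-1,1).astype(float)
    V=np.array(f["view"]);return ((P-V[:3,3])@V[:3,:3]).reshape(h,w,3)
def blob(f,mask,seed,z,r):
    """component of mask nearest to seed within r px; returns centre, sides, angle(long side) in world plane z"""
    n,l,s,c=cv2.connectedComponentsWithStats(mask.astype(np.uint8),connectivity=4)
    ok=[i for i in range(1,n) if np.hypot(*(c[i]-seed))<r]
    if not ok:return None
    i=max(ok,key=lambda i:s[i,4]);v,u=np.nonzero(l==i)
    X=plane(f,np.c_[u,v],z);m=X.mean(0)
    (cx,cy),(a,b),t=cv2.minAreaRect(np.float32(X*1000))
    if a<b:a,b,t=b,a,t+90
    return s[i,4],np.round(m*1000,1),np.round((cx,cy),1),np.round((a,b),1),round((t+90)%180-90,1)
E
python3 - <<'E'
from h import *
f=dict(np.load("top0.npz"));W=cloud(f);z=W[...,2]
hsv=cv2.cvtColor(f["frame"],cv2.COLOR_RGB2HSV)
print("table z",np.median(z[150:250,100:400]),np.std(z[60:80,100:180]))
for n,s,h in[("largeR",(255,236),6),("square",(415,216),6),("smallR",(424,292),6),("oblong",(494,318),6)]:
    s=np.array(s)/1.5; print(n,hsv[int(s[1]),int(s[0])],z[int(s[1]),int(s[0])],blob(f,hsv[...,1]<70,s,h/1e3,8))
print("wood",hsv[150,200])
for n,s,h in[("tape",(335,223),26),("spool",(496,235),60),("weight",(331,306),22),("knob",(330,304),48),("clapper",(264,327),36),("jar",(154,361),80),("decoybrown",(263,391),30),("pink",(317,361),30),("purple",(196,299),30)]:
    s=np.array(s)/1.5; print(n,z[int(s[1]),int(s[0])],blob(f,(z>h/1e3-.008)&(z<h/1e3+.02),s,h/1e3,8))
E
```

```text
table z 0.0006394482199220426 0.08837941264116608
largeR [113  22 105] 0.005199766632566768 (np.int32(377), array([618.9, 277.7]), array([618. , 278.9]), array([72.2, 71.4]), -0.0)
square [123  21 111] 0.007886967177134569 (np.int32(390), array([658.4, -86. ]), array([658.6, -85.7]), array([67.9, 66.7]), -81.4)
smallR [113  21 111] 0.0052561017840660465 (np.int32(179), array([ 485.1, -102.4]), array([ 485.4, -103.2]), array([47.6, 47.3]), -46.2)
oblong [117  25 114] 0.008968959707575972 (np.int32(715), array([ 426., -258.]), array([ 426.2, -258. ]), array([135.2,  59.8]), 11.3)
wood [ 16 111 170]
tape 0.0287863020712148 (np.int32(248), array([643.1,  91.2]), array([642.8,  91.1]), array([56.8, 54.2]), 88.9)
spool 0.05977519696463517 (np.int32(95), array([ 605.8, -258. ]), array([ 606.9, -257.3]), array([33.2, 32.7]), -2.0)
weight 0.04659502973510731 (np.int32(210), array([458.5, 102.4]), array([458.7, 102.8]), array([52.4, 51.5]), 21.0)
knob 0.04664953647437847 (np.int32(35), array([458.8, 102.9]), array([459.3, 103.1]), array([19.5, 16.2]), 89.0)
clapper 0.037906833497379944 (np.int32(491), array([413.7, 249. ]), array([414., 249.]), array([119.9,  44.4]), 14.0)
jar 0.08340423925532851 (np.int32(305), array([341.1, 484.4]), array([340.5, 484.4]), array([63.2, 61.4]), -72.6)
decoybrown 0.030428197018975978 (np.int32(246), array([273. , 253.9]), array([273.6, 253.8]), array([85.2, 32.4]), 38.5)
pink 0.024925310728758723 (np.int32(232), array([337.8, 134.7]), array([337.9, 134.1]), array([85.4, 31.8]), 80.4)
purple 0.04017081050291214 (np.int32(508), array([477.5, 402.9]), array([478.2, 403.3]), array([122.9,  46.7]), 42.4)
```

```bash
cat > go.py <<'E'
import sys,numpy as np
from scipy.spatial.transform import Rotation as R
from station import arm
def go(x,y,z,yaw):
    s=arm.get_state();T=R.from_euler("xyz",s["ee_rot"])
    G=R.from_euler("xyz",[np.pi,0,np.radians(yaw)])
    d=T.inv().apply(np.array([x,y,z])-s["eef_pos"]*1000);r=(T.inv()*G).as_rotvec()
    print("from",np.round(s["eef_pos"]*1000,1),"yaw",round(np.degrees(s["ee_rot"][2]),2),"q6",round(s["q"][5],2),"t",round(s["t"],2))
    print("go",(x,y,z,yaw),"d",np.round(d,1),"r",np.round(r,3))
if __name__=="__main__":
    for a in sys.argv[1:]: go(*map(float,a.split(",")))
E
python3 go.py 414,249,200,14
```

```text
from [303.  602.7 247.7] yaw -26.7 q6 -0.29 t 0.1
go (414.0, 249.0, 200.0, 14.0) d [258.1 266.1  48.2] r [ 0.001  0.    -0.71 ]
```

Call:
jog_arm --targets '[{"dx":28,"dy":29,"dz":0,"rz":-0.08},{"dx":55,"dy":57,"dz":5,"rz":-0.16},{"dx":83,"dy":85,"dz":10,"rz":-0.25},{"dx":111,"dy":114,"dz":15,"rz":-0.35},{"dx":139,"dy":143,"dz":22,"rz":-0.45},{"dx":167,"dy":172,"dz":29,"rz":-0.54},{"dx":195,"dy":200,"dz":36,"rz":-0.63},{"dx":223,"dy":229,"dz":43,"rz":-0.71}]' --force 30

```text
invalid input at $.targets[0]: expected keys dx, dy, dz, rx, ry, rz, gripper
```

Call:
jog_arm --targets '[{"dx":36,"dy":-6,"dz":6},{"dx":52,"dy":-9,"dz":6},{"dx":52,"dy":-9,"dz":6},{"dx":52,"dy":-9,"dz":6},{"dx":52,"dy":-9,"dz":6},{"dx":52,"dy":-9,"dz":6},{"dx":52,"dy":-9,"dz":6},{"dx":52,"dy":-9,"dz":6}]'

```text
invalid input at $.targets[0]: expected keys dx, dy, dz, rx, ry, rz, gripper
```

Call:
jog_arm --targets '[{"dx":28,"dy":29,"dz":0,"rx":0,"ry":0,"rz":-0.08,"gripper":0},{"dx":55,"dy":57,"dz":5,"rx":0,"ry":0,"rz":-0.16,"gripper":0},{"dx":83,"dy":85,"dz":10,"rx":0,"ry":0,"rz":-0.25,"gripper":0},{"dx":111,"dy":114,"dz":15,"rx":0,"ry":0,"rz":-0.35,"gripper":0},{"dx":139,"dy":143,"dz":22,"rx":0,"ry":0,"rz":-0.45,"gripper":0},{"dx":167,"dy":172,"dz":29,"rx":0,"ry":0,"rz":-0.54,"gripper":0},{"dx":195,"dy":200,"dz":36,"rx":0,"ry":0,"rz":-0.63,"gripper":0},{"dx":223,"dy":229,"dz":43,"rx":0,"ry":0,"rz":-0.71,"gripper":0}]' --force 30

```text
t: 0.77
eef_pos: [0.3996, 0.2963, 0.2052]
ee_rot: [-3.142, 0.0, 0.249]
force: [1.2, 0.3, -0.1]
width: 0.0875
gripper_force: 0.0
```

```bash
python3 go.py 414,249,190,14
```

```text
from [399.6 296.3 205.2] yaw 14.28 q6 0.79 t 0.77
go (414.0, 249.0, 190.0, 14.0) d [ 2.3 49.4 15.2] r [-0.     0.     0.005]
```

Call:
jog_arm --targets '[{"dx":1,"dy":25,"dz":8,"rx":0,"ry":0,"rz":0,"gripper":0},{"dx":2,"dy":49,"dz":15,"rx":0,"ry":0,"rz":0.005,"gripper":0},{"dx":2,"dy":49,"dz":25,"rx":0,"ry":0,"rz":0.005,"gripper":0},{"dx":2,"dy":49,"dz":45,"rx":0,"ry":0,"rz":0.005,"gripper":0},{"dx":2,"dy":49,"dz":55,"rx":0,"ry":0,"rz":0.005,"gripper":0},{"dx":2,"dy":49,"dz":55,"rx":0,"ry":0,"rz":0.005,"gripper":0},{"dx":2,"dy":49,"dz":55,"rx":0,"ry":0,"rz":0.005,"gripper":0},{"dx":2,"dy":49,"dz":55,"rx":0,"ry":0,"rz":0.005,"gripper":0}]'

```text
t: 1.43
eef_pos: [0.4136, 0.2519, 0.1511]
ee_rot: [3.142, -0.0, 0.24]
force: [-0.7, -0.2, -0.0]
width: 0.0875
gripper_force: 0.0
```

```bash
python3 - <<'E'
from station import arm
from h import *
f=arm.grab_frame("wrist");cv2.imwrite("pics/w1.png",f["frame"][...,::-1])
W=cloud(f);z=W[...,2]
print(blob(f,(z>.028)&(z<.046),(256,192),.036,150))
E
python3 go.py 414,249,28,14
```

```text
(np.int32(6550), array([423.7, 250.7]), array([421., 250.]), array([111.2,  43.2]), 14.4)
from [413.6 252.  151.3] yaw 13.75 q6 0.86 t 1.48
go (414.0, 249.0, 28.0, 14.0) d [ -0.5   3.1 123.3] r [-0.    -0.001 -0.004]
```

View pics/w1.png

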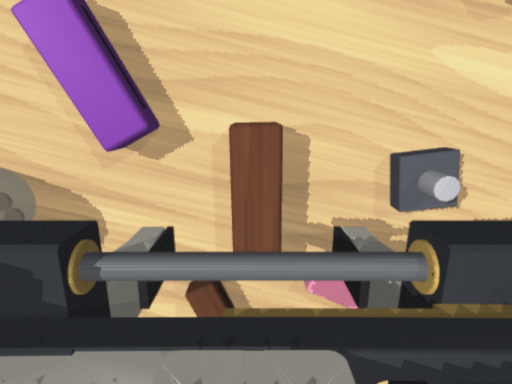

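The clapper is centred between the fingers (columns 230–282), in line with the jaws. I'm descending and gripping.

Call:
jog_arm --targets '[{"dx":0,"dy":3,"dz":30,"rx":0,"ry":0,"rz":-0.004,"gripper":0},{"dx":0,"dy":3,"dz":65,"rx":0,"ry":0,"rz":-0.004,"gripper":0},{"dx":0,"dy":3,"dz":100,"rx":0,"ry":0,"rz":-0.004,"gripper":0},{"dx":0,"dy":3,"dz":118,"rx":0,"ry":0,"rz":-0.004,"gripper":0},{"dx":0,"dy":3,"dz":124,"rx":0,"ry":0,"rz":-0.004,"gripper":0},{"dx":0,"dy":3,"dz":124,"rx":0,"ry":0,"rz":-0.004,"gripper":0.6},{"dx":0,"dy":3,"dz":124,"rx":0,"ry":0,"rz":-0.004,"gripper":0.7},{"dx":0,"dy":3,"dz":124,"rx":0,"ry":0,"rz":-0.004,"gripper":0.7}]'

```text
t: 2.15
eef_pos: [0.4149, 0.2495, 0.0281]
ee_rot: [-3.14, -0.002, 0.244]
force: [-0.1, -0.3, -0.3]
width: 0.0734
gripper_force: 0.0
```

Call:
jog_arm --targets '[{"dx":0,"dy":0,"dz":0,"rx":0,"ry":0,"rz":0,"gripper":0.8},{"dx":0,"dy":0,"dz":0,"rx":0,"ry":0,"rz":0,"gripper":0.8},{"dx":0,"dy":0,"dz":0,"rx":0,"ry":0,"rz":0,"gripper":0.8},{"dx":0,"dy":0,"dz":-5,"rx":0,"ry":0,"rz":0,"gripper":0.8},{"dx":0,"dy":0,"dz":-15,"rx":0,"ry":0,"rz":0,"gripper":0.8},{"dx":0,"dy":0,"dz":-30,"rx":0,"ry":0,"rz":0,"gripper":0.8},{"dx":0,"dy":0,"dz":-50,"rx":0,"ry":0,"rz":0,"gripper":0.8},{"dx":0,"dy":0,"dz":-75,"rx":0,"ry":0,"rz":0,"gripper":0.8}]'

```text
t: 2.82
eef_pos: [0.4132, 0.2473, 0.1017]
ee_rot: [3.14, 0.002, 0.243]
force: [-0.2, 0.2, -1.0]
width: 0.0434
gripper_force: 30.0
```

```bash
python3 go.py 426,-258,120,11.3
```

```text
from [413.2 247.3 101.7] yaw 13.91 q6 0.87 t 2.82
go (426.0, -258.0, 120.0, 11.3) d [-109.1  493.6  -17.3] r [0.002 0.002 0.046]
```

Call:
jog_arm --targets '[{"dx":-4,"dy":15,"dz":-10,"rx":0,"ry":0,"rz":0,"gripper":0.8},{"dx":-10,"dy":45,"dz":-17,"rx":0,"ry":0,"rz":0,"gripper":0.8},{"dx":-18,"dy":80,"dz":-17,"rx":0,"ry":0,"rz":0.01,"gripper":0.8},{"dx":-26,"dy":118,"dz":-17,"rx":0,"ry":0,"rz":0.015,"gripper":0.8},{"dx":-35,"dy":158,"dz":-17,"rx":0,"ry":0,"rz":0.02,"gripper":0.8},{"dx":-44,"dy":198,"dz":-17,"rx":0,"ry":0,"rz":0.03,"gripper":0.8},{"dx":-53,"dy":238,"dz":-17,"rx":0,"ry":0,"rz":0.035,"gripper":0.8},{"dx":-61,"dy":278,"dz":-17,"rx":0,"ry":0,"rz":0.04,"gripper":0.8}]'

```text
t: 3.48
eef_pos: [0.421, -0.038, 0.1192]
ee_rot: [-3.141, -0.001, 0.203]
force: [1.1, 0.1, -2.6]
width: 0.0438
gripper_force: 30.0
```

```bash
python3 go.py 426,-258,120,11.3
```

```text
from [421.  -38.  119.2] yaw 11.66 q6 1.39 t 3.48
go (426.0, -258.0, 120.0, 11.3) d [-39.6 216.4  -0.9] r [-0.    -0.001  0.006]
```

Call:
jog_arm --targets '[{"dx":-7,"dy":38,"dz":0,"rx":0,"ry":0,"rz":0.002,"gripper":0.8},{"dx":-14,"dy":77,"dz":0,"rx":0,"ry":0,"rz":0.004,"gripper":0.8},{"dx":-21,"dy":116,"dz":0,"rx":0,"ry":0,"rz":0.006,"gripper":0.8},{"dx":-28,"dy":153,"dz":0,"rx":0,"ry":0,"rz":0.006,"gripper":0.8},{"dx":-34,"dy":185,"dz":0,"rx":0,"ry":0,"rz":0.006,"gripper":0.8},{"dx":-38,"dy":208,"dz":10,"rx":0,"ry":0,"rz":0.006,"gripper":0.8},{"dx":-40,"dy":216,"dz":25,"rx":0,"ry":0,"rz":0.006,"gripper":0.8},{"dx":-40,"dy":216,"dz":40,"rx":0,"ry":0,"rz":0.006,"gripper":0.8}]'

```text
t: 4.15
eef_pos: [0.4261, -0.2579, 0.0786]
ee_rot: [3.141, -0.001, 0.194]
force: [0.7, 0.2, -1.8]
width: 0.0438
gripper_force: 30.0
```

```bash
python3 go.py 426,-258,35,11.3
```

```text
from [ 426.1 -257.9   78.6] yaw 11.12 q6 1.91 t 4.15
go (426.0, -258.0, 35.0, 11.3) d [-0.2  0.  43.6] r [ 0.    -0.001 -0.003]
```

Call:
jog_arm --targets '[{"dx":0,"dy":0,"dz":15,"rx":0,"ry":0,"rz":0,"gripper":0.8},{"dx":0,"dy":0,"dz":28,"rx":0,"ry":0,"rz":0,"gripper":0.8},{"dx":0,"dy":0,"dz":36,"rx":0,"ry":0,"rz":0,"gripper":0.8},{"dx":0,"dy":0,"dz":40,"rx":0,"ry":0,"rz":0,"gripper":0.8},{"dx":0,"dy":0,"dz":42,"rx":0,"ry":0,"rz":0,"gripper":0.8},{"dx":0,"dy":0,"dz":43,"rx":0,"ry":0,"rz":0,"gripper":0.8},{"dx":0,"dy":0,"dz":43.5,"rx":0,"ry":0,"rz":0,"gripper":0.8},{"dx":0,"dy":0,"dz":43.5,"rx":0,"ry":0,"rz":0,"gripper":0.8}]'

```text
t: 4.82
eef_pos: [0.4258, -0.2556, 0.0383]
ee_rot: [3.141, 0.0, 0.199]
force: [-11.3, 8.2, 37.1]
width: 0.0439
gripper_force: 30.0
```

Call:
jog_arm --targets '[{"dx":0,"dy":0,"dz":0,"rx":0,"ry":0,"rz":0,"gripper":0.4},{"dx":0,"dy":0,"dz":0,"rx":0,"ry":0,"rz":0,"gripper":0.2},{"dx":0,"dy":0,"dz":0,"rx":0,"ry":0,"rz":0,"gripper":0},{"dx":0,"dy":0,"dz":0,"rx":0,"ry":0,"rz":0,"gripper":0},{"dx":0,"dy":0,"dz":-20,"rx":0,"ry":0,"rz":0,"gripper":0},{"dx":0,"dy":0,"dz":-50,"rx":0,"ry":0,"rz":0,"gripper":0},{"dx":0,"dy":0,"dz":-80,"rx":0,"ry":0,"rz":0,"gripper":0},{"dx":0,"dy":0,"dz":-100,"rx":0,"ry":0,"rz":0,"gripper":0}]'

```text
t: 5.48
eef_pos: [0.4269, -0.2561, 0.1374]
ee_rot: [3.141, -0.001, 0.198]
force: [1.2, -0.2, 0.3]
width: 0.0867
gripper_force: 0.0
```

```bash
python3 go.py 606,-258,130,11.3
```

```text
from [ 426.9 -256.1  137.4] yaw 11.32 q6 1.91 t 5.48
go (606.0, -258.0, 130.0, 11.3) d [175.2  37.    7.6] r [ 0.001 -0.001  0.   ]
```

Clapper set down at a little over the expected height (contact at 38 mm), so I'll stop slightly higher on the others. Next is the spool.

Call:
jog_arm --targets '[{"dx":35,"dy":8,"dz":0,"rx":0,"ry":0,"rz":0,"gripper":0},{"dx":74,"dy":16,"dz":0,"rx":0,"ry":0,"rz":0,"gripper":0},{"dx":113,"dy":24,"dz":0,"rx":0,"ry":0,"rz":0,"gripper":0},{"dx":150,"dy":32,"dz":0,"rx":0,"ry":0,"rz":0,"gripper":0},{"dx":170,"dy":36,"dz":5,"rx":0,"ry":0,"rz":0,"gripper":0},{"dx":175,"dy":37,"dz":20,"rx":0,"ry":0,"rz":0,"gripper":0},{"dx":175,"dy":37,"dz":28,"rx":0,"ry":0,"rz":0,"gripper":0},{"dx":175,"dy":37,"dz":28,"rx":0,"ry":0,"rz":0,"gripper":0}]'

```text
t: 6.15
eef_pos: [0.6032, -0.2573, 0.1039]
ee_rot: [-3.139, 0.005, 0.197]
force: [-0.3, -0.6, -0.4]
width: 0.0877
gripper_force: 0.0
```

```bash
python3 go.py 606,-258,34,11.3
```

```text
from [ 603.2 -257.3  103.9] yaw 11.28 q6 1.87 t 6.15
go (606.0, -258.0, 34.0, 11.3) d [ 3.   1.4 69.8] r [-0.002  0.005 -0.   ]
```

Call:
jog_arm --targets '[{"dx":0,"dy":0,"dz":0,"rx":0,"ry":0,"rz":0,"gripper":0},{"dx":0,"dy":0,"dz":20,"rx":0,"ry":0,"rz":0,"gripper":0},{"dx":0,"dy":0,"dz":45,"rx":0,"ry":0,"rz":0,"gripper":0},{"dx":0,"dy":0,"dz":64,"rx":0,"ry":0,"rz":0,"gripper":0},{"dx":0,"dy":0,"dz":70,"rx":0,"ry":0,"rz":0,"gripper":0},{"dx":0,"dy":0,"dz":70,"rx":0,"ry":0,"rz":0,"gripper":0},{"dx":0,"dy":0,"dz":70,"rx":0,"ry":0,"rz":0,"gripper":0.3},{"dx":0,"dy":0,"dz":70,"rx":0,"ry":0,"rz":0,"gripper":0.5}]' --force 20

```text
t: 6.82
eef_pos: [0.606, -0.2581, 0.039]
ee_rot: [3.14, -0.002, 0.197]
force: [0.2, -0.0, 0.5]
width: 0.0797
gripper_force: 0.0
```

Call:
jog_arm --targets '[{"dx":0,"dy":0,"dz":0,"rx":0,"ry":0,"rz":0,"gripper":0.8},{"dx":0,"dy":0,"dz":0,"rx":0,"ry":0,"rz":0,"gripper":0.8},{"dx":0,"dy":0,"dz":0,"rx":0,"ry":0,"rz":0,"gripper":0.8},{"dx":0,"dy":0,"dz":0,"rx":0,"ry":0,"rz":0,"gripper":0.8},{"dx":0,"dy":0,"dz":0,"rx":0,"ry":0,"rz":0,"gripper":0.8},{"dx":0,"dy":0,"dz":0,"rx":0,"ry":0,"rz":0,"gripper":0.8},{"dx":0,"dy":0,"dz":0,"rx":0,"ry":0,"rz":0,"gripper":0.8},{"dx":0,"dy":0,"dz":0,"rx":0,"ry":0,"rz":0,"gripper":0.8}]'

```text
t: 7.48
eef_pos: [0.6051, -0.2579, 0.0371]
ee_rot: [3.141, 0.0, 0.197]
force: [0.2, -0.3, 1.4]
width: 0.0354
gripper_force: 20.0
```

```bash
python3 go.py 485,-102.5,110,11.3
```

```text
from [ 605.1 -257.9   37.1] yaw 11.3 q6 1.87 t 7.48
go (485.0, -102.5, 110.0, 11.3) d [ -87.3 -175.9  -72.9] r [0. 0. 0.]
```

Call:
jog_arm --targets '[{"dx":0,"dy":0,"dz":-10,"rx":0,"ry":0,"rz":0,"gripper":0.8},{"dx":0,"dy":0,"dz":-40,"rx":0,"ry":0,"rz":0,"gripper":0.8},{"dx":-10,"dy":-21,"dz":-65,"rx":0,"ry":0,"rz":0,"gripper":0.8},{"dx":-27,"dy":-54,"dz":-73,"rx":0,"ry":0,"rz":0,"gripper":0.8},{"dx":-44,"dy":-89,"dz":-73,"rx":0,"ry":0,"rz":0,"gripper":0.8},{"dx":-62,"dy":-125,"dz":-73,"rx":0,"ry":0,"rz":0,"gripper":0.8},{"dx":-80,"dy":-160,"dz":-73,"rx":0,"ry":0,"rz":0,"gripper":0.8},{"dx":-87,"dy":-176,"dz":-73,"rx":0,"ry":0,"rz":0,"gripper":0.8}]'

```text
t: 8.15
eef_pos: [0.482, -0.1003, 0.1107]
ee_rot: [-3.141, 0.0, 0.197]
force: [-1.3, -0.6, -0.9]
width: 0.0355
gripper_force: 20.0
```

Call:
jog_arm --targets '[{"dx":0,"dy":0,"dz":0,"rx":0,"ry":0,"rz":0,"gripper":0.8},{"dx":0,"dy":0,"dz":0,"rx":0,"ry":0,"rz":0,"gripper":0.8},{"dx":0,"dy":0,"dz":15,"rx":0,"ry":0,"rz":0,"gripper":0.8},{"dx":0,"dy":0,"dz":30,"rx":0,"ry":0,"rz":0,"gripper":0.8},{"dx":0,"dy":0,"dz":40,"rx":0,"ry":0,"rz":0,"gripper":0.8},{"dx":0,"dy":0,"dz":45,"rx":0,"ry":0,"rz":0,"gripper":0.8},{"dx":0,"dy":0,"dz":45,"rx":0,"ry":0,"rz":0,"gripper":0.8},{"dx":0,"dy":0,"dz":45,"rx":0,"ry":0,"rz":0,"gripper":0.8}]'

```text
t: 8.82
eef_pos: [0.4857, -0.1027, 0.0651]
ee_rot: [3.141, 0.0, 0.197]
force: [-0.3, -0.1, -0.1]
width: 0.0358
gripper_force: 20.0
```

```bash
python3 go.py 485,-102.5,43.5,11.3
```

```text
from [ 485.7 -102.7   65.1] yaw 11.27 q6 1.58 t 8.82
go (485.0, -102.5, 43.5, 11.3) d [-0.7 -0.4 21.6] r [ 0.     0.    -0.001]
```

Call:
jog_arm --targets '[{"dx":0,"dy":0,"dz":10,"rx":0,"ry":0,"rz":0,"gripper":0.8},{"dx":0,"dy":0,"dz":15,"rx":0,"ry":0,"rz":0,"gripper":0.8},{"dx":0,"dy":0,"dz":18,"rx":0,"ry":0,"rz":0,"gripper":0.8},{"dx":0,"dy":0,"dz":20,"rx":0,"ry":0,"rz":0,"gripper":0.8},{"dx":0,"dy":0,"dz":21,"rx":0,"ry":0,"rz":0,"gripper":0.8},{"dx":0,"dy":0,"dz":21.5,"rx":0,"ry":0,"rz":0,"gripper":0.8},{"dx":0,"dy":0,"dz":21.5,"rx":0,"ry":0,"rz":0,"gripper":0.8},{"dx":0,"dy":0,"dz":21.5,"rx":0,"ry":0,"rz":0,"gripper":0.8}]'

```text
t: 9.48
eef_pos: [0.4854, -0.1022, 0.0438]
ee_rot: [3.142, -0.0, 0.197]
force: [0.3, 0.1, -0.8]
width: 0.0357
gripper_force: 20.0
```

Call:
jog_arm --targets '[{"dx":0,"dy":0,"dz":1,"rx":0,"ry":0,"rz":0,"gripper":0.8},{"dx":0,"dy":0,"dz":1.5,"rx":0,"ry":0,"rz":0,"gripper":0.8},{"dx":0,"dy":0,"dz":1.5,"rx":0,"ry":0,"rz":0,"gripper":0.8},{"dx":0,"dy":0,"dz":1.5,"rx":0,"ry":0,"rz":0,"gripper":0.5},{"dx":0,"dy":0,"dz":1.5,"rx":0,"ry":0,"rz":0,"gripper":0.3},{"dx":0,"dy":0,"dz":1.5,"rx":0,"ry":0,"rz":0,"gripper":0},{"dx":0,"dy":0,"dz":1.5,"rx":0,"ry":0,"rz":0,"gripper":0},{"dx":0,"dy":0,"dz":1.5,"rx":0,"ry":0,"rz":0,"gripper":0}]'

```text
t: 10.15
eef_pos: [0.4852, -0.1023, 0.042]
ee_rot: [-3.142, 0.0, 0.197]
force: [-0.4, 0.4, -0.2]
width: 0.0635
gripper_force: 0.0
```

Call:
jog_arm --targets '[{"dx":0,"dy":0,"dz":0,"rx":0,"ry":0,"rz":0,"gripper":0},{"dx":0,"dy":0,"dz":0,"rx":0,"ry":0,"rz":0,"gripper":0},{"dx":0,"dy":0,"dz":-10,"rx":0,"ry":0,"rz":0,"gripper":0},{"dx":0,"dy":0,"dz":-30,"rx":0,"ry":0,"rz":0,"gripper":0},{"dx":0,"dy":0,"dz":-60,"rx":0,"ry":0,"rz":0,"gripper":0},{"dx":0,"dy":0,"dz":-85,"rx":0,"ry":0,"rz":0,"gripper":0},{"dx":0,"dy":0,"dz":-100,"rx":0,"ry":0,"rz":0,"gripper":0},{"dx":0,"dy":0,"dz":-100,"rx":0,"ry":0,"rz":0,"gripper":0}]'

```text
t: 10.82
eef_pos: [0.4873, -0.1022, 0.1456]
ee_rot: [3.141, -0.006, 0.198]
force: [0.5, -0.1, 0.1]
width: 0.0873
gripper_force: 0.0
```

```bash
python3 go.py 458.5,102.5,130,21 458.5,102.5,26,21
```

```text
from [ 487.3 -102.2  145.6] yaw 11.33 q6 1.58 t 10.82
go (458.5, 102.5, 130.0, 21.0) d [  11.8 -206.4   15.5] r [ 0.001 -0.006 -0.169]
from [ 487.3 -102.2  145.6] yaw 11.33 q6 1.58 t 10.82
go (458.5, 102.5, 26.0, 21.0) d [  11.2 -206.4  119.5] r [ 0.001 -0.006 -0.169]
```

Call:
jog_arm --targets '[{"dx":2,"dy":-25,"dz":0,"rx":0,"ry":0,"rz":-0.02,"gripper":0},{"dx":4,"dy":-62,"dz":0,"rx":0,"ry":0,"rz":-0.05,"gripper":0},{"dx":7,"dy":-100,"dz":0,"rx":0,"ry":0,"rz":-0.08,"gripper":0},{"dx":9,"dy":-138,"dz":0,"rx":0,"ry":0,"rz":-0.11,"gripper":0},{"dx":11,"dy":-172,"dz":0,"rx":0,"ry":0,"rz":-0.14,"gripper":0},{"dx":13,"dy":-197,"dz":5,"rx":0,"ry":0,"rz":-0.169,"gripper":0},{"dx":13,"dy":-206,"dz":12,"rx":0,"ry":0,"rz":-0.169,"gripper":0},{"dx":13,"dy":-206,"dz":20,"rx":0,"ry":0,"rz":-0.169,"gripper":0}]'

```text
t: 11.48
eef_pos: [0.4575, 0.1041, 0.1215]
ee_rot: [-3.141, -0.0, 0.369]
force: [0.1, -0.2, 0.1]
width: 0.0881
gripper_force: 0.0
```

```bash
python3 go.py 458.5,102.5,26,21;  python3 - <<'E'
from station import arm
from h import *
f=arm.grab_frame("top");np.savez("top1.npz",**f)
W=cloud(f);z=W[...,2]
for n,s,h in[("spool",(424,292),66),("clapper",(494,318),42)]:
    s=np.array(s)/1.5; print(n,blob(f,(z>h/1e3-.008)&(z<h/1e3+.02),s,h/1e3,20))
f=arm.grab_frame("wrist");cv2.imwrite("pics/w2.png",f["frame"][...,::-1])
E
```

```text
from [457.5 104.1 121.5] yaw 21.13 q6 1.29 t 11.48
go (458.5, 102.5, 26.0, 21.0) d [ 0.4  1.9 95.5] r [-0.    -0.     0.002]
spool (np.int32(96), array([ 485.3, -102.5]), array([ 484.9, -103.7]), array([32.2, 32.2]), -1.0)
clapper (np.int32(503), array([ 425. , -251.9]), array([ 425.1, -251.2]), array([119.8,  46.4]), 11.6)
```

View pics/w2.png

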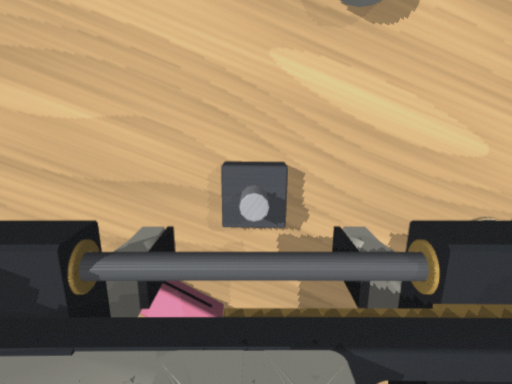

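The weight is centred between the jaws (columns 222–287, knob at 254,207) and its edges are square to them. Descending to grip the base.

Call:
jog_arm --targets '[{"dx":0.5,"dy":1,"dz":20,"rx":0,"ry":0,"rz":0,"gripper":0},{"dx":0.5,"dy":1,"dz":50,"rx":0,"ry":0,"rz":0,"gripper":0},{"dx":0.5,"dy":1,"dz":80,"rx":0,"ry":0,"rz":0,"gripper":0},{"dx":0.5,"dy":1,"dz":92,"rx":0,"ry":0,"rz":0,"gripper":0},{"dx":0.5,"dy":1,"dz":95,"rx":0,"ry":0,"rz":0,"gripper":0},{"dx":0.5,"dy":1,"dz":95,"rx":0,"ry":0,"rz":0,"gripper":0},{"dx":0.5,"dy":1,"dz":95,"rx":0,"ry":0,"rz":0,"gripper":0},{"dx":0.5,"dy":1,"dz":95,"rx":0,"ry":0,"rz":0,"gripper":0.2}]' --force 45

```text
t: 12.25
eef_pos: [0.4593, 0.1016, 0.0281]
ee_rot: [-3.141, -0.002, 0.366]
force: [-1.1, 0.1, 1.2]
width: 0.0844
gripper_force: 0.0
```

Call:
jog_arm --targets '[{"dx":0,"dy":0,"dz":0,"rx":0,"ry":0,"rz":0,"gripper":0.4},{"dx":0,"dy":0,"dz":0,"rx":0,"ry":0,"rz":0,"gripper":0.6},{"dx":0,"dy":0,"dz":0,"rx":0,"ry":0,"rz":0,"gripper":0.7},{"dx":0,"dy":0,"dz":0,"rx":0,"ry":0,"rz":0,"gripper":0.7},{"dx":0,"dy":0,"dz":0,"rx":0,"ry":0,"rz":0,"gripper":0.7},{"dx":0,"dy":0,"dz":0,"rx":0,"ry":0,"rz":0,"gripper":0.7},{"dx":0,"dy":0,"dz":0,"rx":0,"ry":0,"rz":0,"gripper":0.7},{"dx":0,"dy":0,"dz":0,"rx":0,"ry":0,"rz":0,"gripper":0.7}]'

```text
t: 12.92
eef_pos: [0.4586, 0.1017, 0.0273]
ee_rot: [-3.142, -0.0, 0.366]
force: [-2.7, 0.9, 4.8]
width: 0.0517
gripper_force: 45.0
```

```bash
python3 go.py 658.5,-86,110,8.6
```

```text
from [458.6 101.7  27.3] yaw 20.99 q6 1.3 t 12.92
go (658.5, -86.0, 110.0, 8.6) d [119.4 246.9 -82.7] r [-0.    -0.     0.216]
```

Call:
jog_arm --targets '[{"dx":0,"dy":0,"dz":-8,"rx":0,"ry":0,"rz":0,"gripper":0.7},{"dx":0,"dy":0,"dz":-30,"rx":0,"ry":0,"rz":0,"gripper":0.7},{"dx":0,"dy":0,"dz":-60,"rx":0,"ry":0,"rz":0,"gripper":0.7},{"dx":9,"dy":18,"dz":-80,"rx":0,"ry":0,"rz":0.02,"gripper":0.7},{"dx":23,"dy":48,"dz":-83,"rx":0,"ry":0,"rz":0.05,"gripper":0.7},{"dx":39,"dy":80,"dz":-83,"rx":0,"ry":0,"rz":0.09,"gripper":0.7},{"dx":56,"dy":115,"dz":-83,"rx":0,"ry":0,"rz":0.12,"gripper":0.7},{"dx":72,"dy":149,"dz":-83,"rx":0,"ry":0,"rz":0.16,"gripper":0.7}]'

```text
t: 13.58
eef_pos: [0.5795, -0.0132, 0.1102]
ee_rot: [-3.141, 0.001, 0.205]
force: [0.5, 1.3, -4.8]
width: 0.0519
gripper_force: 45.0
```

```bash
python3 go.py 658.5,-86,80,8.6
```

```text
from [579.5 -13.2 110.2] yaw 11.76 q6 1.46 t 13.58
go (658.5, -86.0, 80.0, 8.6) d [62.5 87.4 30.1] r [-0.     0.001  0.055]
```

Call:
jog_arm --targets '[{"dx":20,"dy":29,"dz":0,"rx":0,"ry":0,"rz":0.02,"gripper":0.7},{"dx":39,"dy":56,"dz":0,"rx":0,"ry":0,"rz":0.04,"gripper":0.7},{"dx":54,"dy":77,"dz":0,"rx":0,"ry":0,"rz":0.055,"gripper":0.7},{"dx":62,"dy":87,"dz":0,"rx":0,"ry":0,"rz":0.055,"gripper":0.7},{"dx":62,"dy":87,"dz":15,"rx":0,"ry":0,"rz":0.055,"gripper":0.7},{"dx":62,"dy":87,"dz":35,"rx":0,"ry":0,"rz":0.055,"gripper":0.7},{"dx":62,"dy":87,"dz":50,"rx":0,"ry":0,"rz":0.055,"gripper":0.7},{"dx":62,"dy":87,"dz":55,"rx":0,"ry":0,"rz":0.055,"gripper":0.7}]'

```text
t: 14.25
eef_pos: [0.6548, -0.0847, 0.0515]
ee_rot: [-3.141, 0.006, 0.15]
force: [-0.2, 0.3, -4.8]
width: 0.0516
gripper_force: 45.0
```

```bash
python3 go.py 658.5,-86,33.5,8.6
```

```text
from [654.8 -84.7  51.5] yaw 8.59 q6 1.56 t 14.25
go (658.5, -86.0, 33.5, 8.6) d [ 3.6  1.9 18. ] r [-0.001  0.006 -0.   ]
```

Call:
jog_arm --targets '[{"dx":0.5,"dy":0.5,"dz":2,"rx":0,"ry":0,"rz":0,"gripper":0.7},{"dx":0.5,"dy":0.5,"dz":7,"rx":0,"ry":0,"rz":0,"gripper":0.7},{"dx":0.5,"dy":0.5,"dz":11,"rx":0,"ry":0,"rz":0,"gripper":0.7},{"dx":0.5,"dy":0.5,"dz":14,"rx":0,"ry":0,"rz":0,"gripper":0.7},{"dx":0.5,"dy":0.5,"dz":16,"rx":0,"ry":0,"rz":0,"gripper":0.7},{"dx":0.5,"dy":0.5,"dz":17,"rx":0,"ry":0,"rz":0,"gripper":0.7},{"dx":0.5,"dy":0.5,"dz":17,"rx":0,"ry":0,"rz":0,"gripper":0.7},{"dx":0.5,"dy":0.5,"dz":17,"rx":0,"ry":0,"rz":0,"gripper":0.7}]'

```text
t: 14.92
eef_pos: [0.6583, -0.0847, 0.0383]
ee_rot: [3.142, -0.0, 0.151]
force: [-0.9, -0.0, -5.0]
width: 0.0514
gripper_force: 45.0
```

Call:
jog_arm --targets '[{"dx":0,"dy":1,"dz":1,"rx":0,"ry":0,"rz":0,"gripper":0.7},{"dx":0,"dy":1,"dz":2,"rx":0,"ry":0,"rz":0,"gripper":0.7},{"dx":0,"dy":1,"dz":3,"rx":0,"ry":0,"rz":0,"gripper":0.7},{"dx":0,"dy":1,"dz":3,"rx":0,"ry":0,"rz":0,"gripper":0.7},{"dx":0,"dy":1,"dz":3,"rx":0,"ry":0,"rz":0,"gripper":0.7},{"dx":0,"dy":1,"dz":3,"rx":0,"ry":0,"rz":0,"gripper":0.7},{"dx":0,"dy":1,"dz":3,"rx":0,"ry":0,"rz":0,"gripper":0.7},{"dx":0,"dy":1,"dz":3,"rx":0,"ry":0,"rz":0,"gripper":0.7}]'

```text
t: 15.58
eef_pos: [0.6583, -0.0857, 0.0351]
ee_rot: [3.142, -0.0, 0.151]
force: [-0.4, 1.4, -4.5]
width: 0.0516
gripper_force: 45.0
```

Call:
jog_arm --targets '[{"dx":0,"dy":0,"dz":1,"rx":0,"ry":0,"rz":0,"gripper":0.7},{"dx":0,"dy":0,"dz":1.7,"rx":0,"ry":0,"rz":0,"gripper":0.7},{"dx":0,"dy":0,"dz":1.7,"rx":0,"ry":0,"rz":0,"gripper":0.7},{"dx":0,"dy":0,"dz":1.7,"rx":0,"ry":0,"rz":0,"gripper":0.7},{"dx":0,"dy":0,"dz":1.7,"rx":0,"ry":0,"rz":0,"gripper":0.7},{"dx":0,"dy":0,"dz":1.7,"rx":0,"ry":0,"rz":0,"gripper":0.4},{"dx":0,"dy":0,"dz":1.7,"rx":0,"ry":0,"rz":0,"gripper":0.2},{"dx":0,"dy":0,"dz":1.7,"rx":0,"ry":0,"rz":0,"gripper":0}]'

```text
t: 16.25
eef_pos: [0.6589, -0.0857, 0.034]
ee_rot: [3.141, -0.001, 0.151]
force: [0.3, -0.4, 0.8]
width: 0.0608
gripper_force: 0.0
```

Call:
jog_arm --targets '[{"dx":0,"dy":0,"dz":0,"rx":0,"ry":0,"rz":0,"gripper":0},{"dx":0,"dy":0,"dz":0,"rx":0,"ry":0,"rz":0,"gripper":0},{"dx":0,"dy":0,"dz":-5,"rx":0,"ry":0,"rz":0,"gripper":0},{"dx":0,"dy":0,"dz":-25,"rx":0,"ry":0,"rz":0,"gripper":0},{"dx":0,"dy":0,"dz":-50,"rx":0,"ry":0,"rz":0,"gripper":0},{"dx":0,"dy":0,"dz":-80,"rx":0,"ry":0,"rz":0,"gripper":0},{"dx":0,"dy":0,"dz":-90,"rx":0,"ry":0,"rz":0,"gripper":0},{"dx":0,"dy":0,"dz":-90,"rx":0,"ry":0,"rz":0,"gripper":0}]'

```text
t: 16.92
eef_pos: [0.6605, -0.0856, 0.1278]
ee_rot: [3.141, -0.007, 0.152]
force: [-0.4, 0.2, -0.7]
width: 0.0876
gripper_force: 0.0
```

```bash
python3 go.py 643,91,125,8.6
```

```text
from [660.5 -85.6 127.8] yaw 8.7 q6 1.56 t 16.92
go (643.0, 91.0, 125.0, 8.6) d [   9.4 -177.2    2.7] r [ 0.001 -0.007  0.002]
```

Call:
jog_arm --targets '[{"dx":2,"dy":-25,"dz":0,"rx":0,"ry":0,"rz":0,"gripper":0},{"dx":4,"dy":-62,"dz":0,"rx":0,"ry":0,"rz":0,"gripper":0},{"dx":6,"dy":-100,"dz":0,"rx":0,"ry":0,"rz":0,"gripper":0},{"dx":9,"dy":-138,"dz":0,"rx":0,"ry":0,"rz":0,"gripper":0},{"dx":10,"dy":-167,"dz":0,"rx":0,"ry":0,"rz":0,"gripper":0},{"dx":10.5,"dy":-177,"dz":0,"rx":0,"ry":0,"rz":0,"gripper":0},{"dx":10.5,"dy":-177,"dz":5,"rx":0,"ry":0,"rz":0,"gripper":0},{"dx":10.5,"dy":-177,"dz":5,"rx":0,"ry":0,"rz":0,"gripper":0}]'

```text
t: 17.58
eef_pos: [0.6412, 0.0912, 0.117]
ee_rot: [3.141, 0.002, 0.152]
force: [0.2, -1.8, 0.0]
width: 0.0873
gripper_force: 0.0
```

```bash
python3 - <<'E'
from station import arm
from h import *
f=arm.grab_frame("wrist");cv2.imwrite("pics/w3.png",f["frame"][...,::-1])
f=arm.grab_frame("top");np.savez("top2.npz",**f)
W=cloud(f);z=W[...,2]
s=np.array((415,216))/1.5; print("weight",blob(f,(z>.02)&(z<.065),s,.028,20))
E
python3 go.py 643,91,28,8.6
```

```text
weight (np.int32(247), array([658.5, -85.7]), array([658.1, -86. ]), array([53.7, 52.2]), 8.0)
from [641.6  89.9 117.6] yaw 8.63 q6 1.28 t 17.68
go (643.0, 91.0, 28.0, 8.6) d [ 1.7 -0.9 89.6] r [0.    0.001 0.   ]
```

View pics/w3.png

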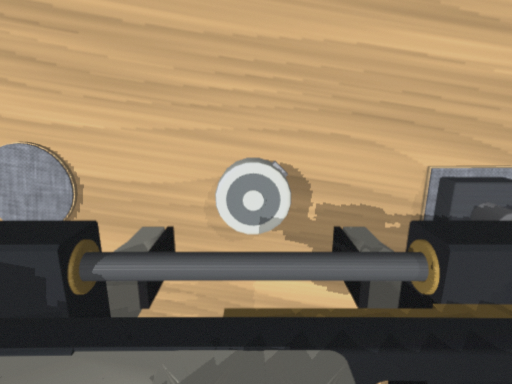

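The tape sits between the jaws (centre 254,197), with its tab at (277,163), clear of both pads. The weight is now centred on its rest. Descending.

Call:
jog_arm --targets '[{"dx":1,"dy":-0.5,"dz":20,"rx":0,"ry":0,"rz":0,"gripper":0},{"dx":1,"dy":-0.5,"dz":50,"rx":0,"ry":0,"rz":0,"gripper":0},{"dx":1,"dy":-0.5,"dz":78,"rx":0,"ry":0,"rz":0,"gripper":0},{"dx":1,"dy":-0.5,"dz":88,"rx":0,"ry":0,"rz":0,"gripper":0},{"dx":1,"dy":-0.5,"dz":90,"rx":0,"ry":0,"rz":0,"gripper":0},{"dx":1,"dy":-0.5,"dz":90,"rx":0,"ry":0,"rz":0,"gripper":0},{"dx":1,"dy":-0.5,"dz":90,"rx":0,"ry":0,"rz":0,"gripper":0},{"dx":1,"dy":-0.5,"dz":90,"rx":0,"ry":0,"rz":0,"gripper":0.2}]' --force 25

```text
t: 18.35
eef_pos: [0.6441, 0.0917, 0.0302]
ee_rot: [-3.141, -0.003, 0.151]
force: [-0.3, 0.6, 0.5]
width: 0.0846
gripper_force: 0.0
```

Call:
jog_arm --targets '[{"dx":0,"dy":0,"dz":0,"rx":0,"ry":0,"rz":0,"gripper":0.4},{"dx":0,"dy":0,"dz":0,"rx":0,"ry":0,"rz":0,"gripper":0.6},{"dx":0,"dy":0,"dz":0,"rx":0,"ry":0,"rz":0,"gripper":0.6},{"dx":0,"dy":0,"dz":0,"rx":0,"ry":0,"rz":0,"gripper":0.6},{"dx":0,"dy":0,"dz":0,"rx":0,"ry":0,"rz":0,"gripper":0.6},{"dx":0,"dy":0,"dz":0,"rx":0,"ry":0,"rz":0,"gripper":0.6},{"dx":0,"dy":0,"dz":0,"rx":0,"ry":0,"rz":0,"gripper":0.6},{"dx":0,"dy":0,"dz":0,"rx":0,"ry":0,"rz":0,"gripper":0.6}]'

```text
t: 19.02
eef_pos: [0.6431, 0.0917, 0.0289]
ee_rot: [-3.142, -0.001, 0.151]
force: [-1.7, 0.5, 4.6]
width: 0.0593
gripper_force: 25.0
```

```bash
python3 go.py 618.5,278,90,8.6
```

```text
from [643.1  91.7  28.9] yaw 8.68 q6 1.28 t 19.02
go (618.5, 278.0, 90.0, 8.6) d [   3.8 -187.9  -61.1] r [-0.    -0.001  0.001]
```

Call:
jog_arm --targets '[{"dx":0,"dy":0,"dz":-10,"rx":0,"ry":0,"rz":0,"gripper":0.6},{"dx":0,"dy":0,"dz":-30,"rx":0,"ry":0,"rz":0,"gripper":0.6},{"dx":1,"dy":-20,"dz":-50,"rx":0,"ry":0,"rz":0,"gripper":0.6},{"dx":1,"dy":-50,"dz":-60,"rx":0,"ry":0,"rz":0,"gripper":0.6},{"dx":2,"dy":-88,"dz":-60,"rx":0,"ry":0,"rz":0,"gripper":0.6},{"dx":3,"dy":-126,"dz":-60,"rx":0,"ry":0,"rz":0,"gripper":0.6},{"dx":3.5,"dy":-162,"dz":-60,"rx":0,"ry":0,"rz":0,"gripper":0.6},{"dx":4,"dy":-188,"dz":-60,"rx":0,"ry":0,"rz":0,"gripper":0.6}]'

```text
t: 19.68
eef_pos: [0.618, 0.2808, 0.089]
ee_rot: [-3.141, -0.001, 0.152]
force: [0.2, -1.1, -1.4]
width: 0.0595
gripper_force: 25.0
```

Call:
jog_arm --targets '[{"dx":0,"dy":0,"dz":0,"rx":0,"ry":0,"rz":0,"gripper":0.6},{"dx":0,"dy":0,"dz":10,"rx":0,"ry":0,"rz":0,"gripper":0.6},{"dx":0,"dy":0,"dz":25,"rx":0,"ry":0,"rz":0,"gripper":0.6},{"dx":0,"dy":0,"dz":38,"rx":0,"ry":0,"rz":0,"gripper":0.6},{"dx":0,"dy":0,"dz":45,"rx":0,"ry":0,"rz":0,"gripper":0.6},{"dx":0,"dy":0,"dz":46,"rx":0,"ry":0,"rz":0,"gripper":0.6},{"dx":0,"dy":0,"dz":46,"rx":0,"ry":0,"rz":0,"gripper":0.6},{"dx":0,"dy":0,"dz":46,"rx":0,"ry":0,"rz":0,"gripper":0.6}]'

```text
t: 20.35
eef_pos: [0.619, 0.2776, 0.0427]
ee_rot: [3.142, -0.0, 0.151]
force: [0.6, 0.3, -0.5]
width: 0.0593
gripper_force: 25.0
```

```bash
python3 go.py 618.5,278,35,8.6
```

```text
from [619.  277.6  42.7] yaw 8.64 q6 1.01 t 20.35
go (618.5, 278.0, 35.0, 8.6) d [-0.5 -0.4  7.7] r [ 0.    -0.     0.001]
```

Call:
jog_arm --targets '[{"dx":0,"dy":0,"dz":3,"rx":0,"ry":0,"rz":0,"gripper":0.6},{"dx":0,"dy":0,"dz":5,"rx":0,"ry":0,"rz":0,"gripper":0.6},{"dx":0,"dy":0,"dz":6,"rx":0,"ry":0,"rz":0,"gripper":0.6},{"dx":0,"dy":0,"dz":7,"rx":0,"ry":0,"rz":0,"gripper":0.6},{"dx":0,"dy":0,"dz":7,"rx":0,"ry":0,"rz":0,"gripper":0.6},{"dx":0,"dy":0,"dz":7,"rx":0,"ry":0,"rz":0,"gripper":0.6},{"dx":0,"dy":0,"dz":7,"rx":0,"ry":0,"rz":0,"gripper":0.6},{"dx":0,"dy":0,"dz":7,"rx":0,"ry":0,"rz":0,"gripper":0.6}]'

```text
t: 21.02
eef_pos: [0.6186, 0.2781, 0.0355]
ee_rot: [-3.142, -0.0, 0.151]
force: [0.5, 0.4, -1.2]
width: 0.0596
gripper_force: 25.0
```

Still just above the felt, so I'll go 0.8 mm lower and release.

Call:
jog_arm --targets '[{"dx":0,"dy":0,"dz":0.8,"rx":0,"ry":0,"rz":0,"gripper":0.6},{"dx":0,"dy":0,"dz":0.8,"rx":0,"ry":0,"rz":0,"gripper":0.6},{"dx":0,"dy":0,"dz":0.8,"rx":0,"ry":0,"rz":0,"gripper":0.6},{"dx":0,"dy":0,"dz":0.8,"rx":0,"ry":0,"rz":0,"gripper":0.6},{"dx":0,"dy":0,"dz":0.8,"rx":0,"ry":0,"rz":0,"gripper":0.4},{"dx":0,"dy":0,"dz":0.8,"rx":0,"ry":0,"rz":0,"gripper":0.2},{"dx":0,"dy":0,"dz":0.8,"rx":0,"ry":0,"rz":0,"gripper":0},{"dx":0,"dy":0,"dz":0.8,"rx":0,"ry":0,"rz":0,"gripper":0}]'

```text
t: 21.68
eef_pos: [0.6185, 0.2779, 0.0343]
ee_rot: [3.141, 0.0, 0.151]
force: [-0.4, 0.2, -0.6]
width: 0.0745
gripper_force: 0.0
```

Call:
jog_arm --targets '[{"dx":0,"dy":0,"dz":0,"rx":0,"ry":0,"rz":0,"gripper":0},{"dx":0,"dy":0,"dz":0,"rx":0,"ry":0,"rz":0,"gripper":0},{"dx":0,"dy":0,"dz":-10,"rx":0,"ry":0,"rz":0,"gripper":0},{"dx":0,"dy":0,"dz":-30,"rx":0,"ry":0,"rz":0,"gripper":0},{"dx":0,"dy":0,"dz":-60,"rx":0,"ry":0,"rz":0,"gripper":0},{"dx":0,"dy":0,"dz":-95,"rx":0,"ry":0,"rz":0,"gripper":0},{"dx":0,"dy":0,"dz":-110,"rx":0,"ry":0,"rz":0,"gripper":0},{"dx":-20,"dy":30,"dz":-110,"rx":0,"ry":0,"rz":0,"gripper":0}]'

```text
t: 22.35
eef_pos: [0.6078, 0.2502, 0.1502]
ee_rot: [-3.138, -0.01, 0.155]
force: [1.8, 0.1, 0.1]
width: 0.0877
gripper_force: 0.0
```

```bash
python3 - <<'E'
from station import arm
from h import *
f=arm.grab_frame("top");W=cloud(f);z=W[...,2]
cv2.imwrite("pics/top3.png",cv2.resize(f["frame"][...,::-1],(768,576),interpolation=cv2.INTER_CUBIC))
c=f["frame"][185:240,290:365,::-1];cv2.imwrite("pics/clap.png",cv2.resize(c,(750,550),interpolation=cv2.INTER_CUBIC))
for n,s,h in[("tape",(255,236),32),("clapper",(494,318),42),("weight",(415,216),28),("spool",(424,292),66)]:
    s=np.array(s)/1.5; print(n,blob(f,(z>h/1e3-.008)&(z<h/1e3+.03),s,h/1e3,20))
m=(z>.034)&(z<.06);m[:, :310]=0;m[:,350:]=0;m[:190]=0;m[235:]=0
P=W[m];A=np.c_[P[:,:2],np.ones(len(P))];print("clap plane",np.linalg.lstsq(A,P[:,2],rcond=None)[0],np.median(P[:,2]))
E
python3 go.py 426,-258,150,11.5
```

```text
tape (np.int32(56), array([599.2, 273.3]), array([597.9, 274.5]), array([47. , 14.9]), -81.6)
clapper (np.int32(496), array([ 425., -252.]), array([ 425.2, -251.9]), array([119.8,  45. ]), 11.7)
weight (np.int32(242), array([658.6, -85.8]), array([658.7, -85.9]), array([52.3, 52.3]), 8.6)
spool (np.int32(97), array([ 485.3, -102.7]), array([ 484.9, -103.7]), array([32.2, 32.2]), -1.0)
clap plane [ 0.00076899 -0.01272667  0.03813209] 0.04181455900721743
from [601.7 242.2 147.6] yaw 8.65 q6 1.04 t 22.4
go (426.0, -258.0, 150.0, 11.5) d [-248.9  468.    -3.6] r [-0.002 -0.002 -0.05 ]
```

View pics/clap.png

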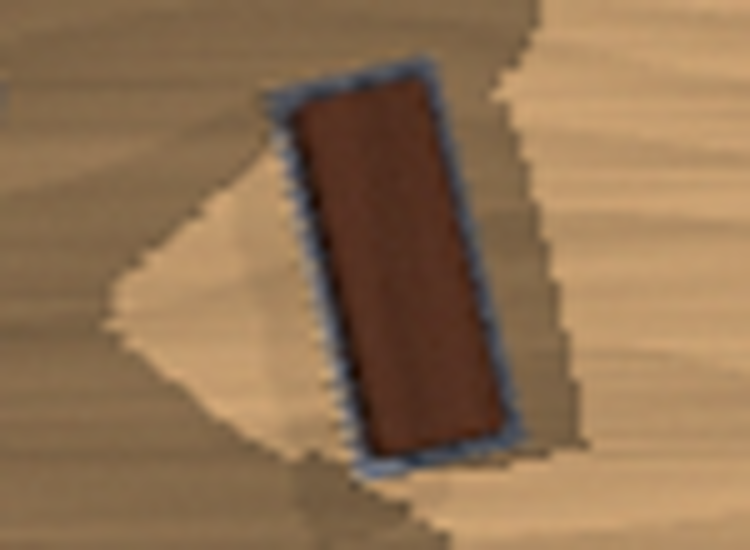

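View pics/top3.png

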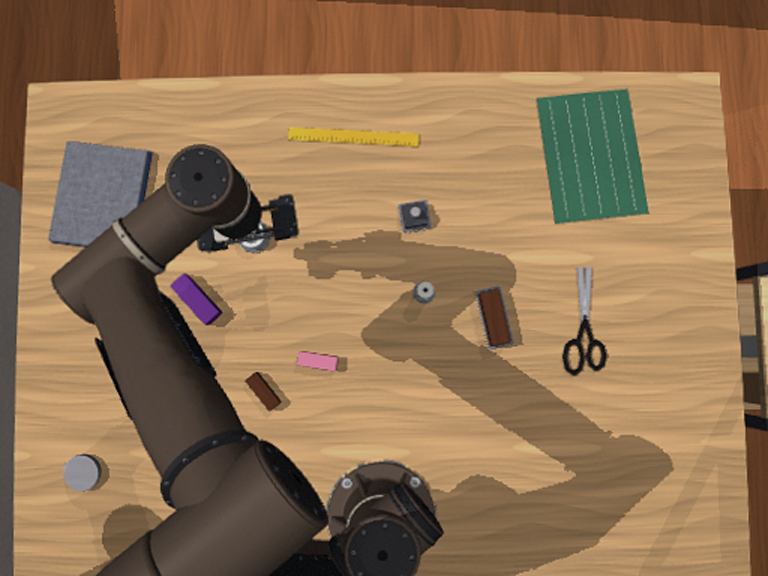

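Weight, spool and clapper are centred; the clapper is about 6 mm off but flat and well inside 12 mm. The arm hides the tape and jar, so I'll move clear and look.

Call:
jog_arm --targets '[{"dx":-10,"dy":35,"dz":-20,"rx":0,"ry":0,"rz":0,"gripper":0},{"dx":-25,"dy":70,"dz":-40,"rx":0,"ry":0,"rz":0,"gripper":0},{"dx":-40,"dy":105,"dz":-60,"rx":0,"ry":0,"rz":0,"gripper":0},{"dx":-55,"dy":140,"dz":-80,"rx":0,"ry":0,"rz":0,"gripper":0},{"dx":-70,"dy":172,"dz":-80,"rx":0,"ry":0,"rz":0,"gripper":0},{"dx":-85,"dy":205,"dz":-80,"rx":0,"ry":0,"rz":0,"gripper":0},{"dx":-100,"dy":230,"dz":-80,"rx":0,"ry":0,"rz":0,"gripper":0},{"dx":-100,"dy":230,"dz":-80,"rx":0,"ry":0,"rz":0,"gripper":0}]'

```text
t: 23.07
eef_pos: [0.5368, -0.0009, 0.2257]
ee_rot: [-3.141, -0.0, 0.148]
force: [-0.5, 0.8, -1.1]
width: 0.088
gripper_force: 0.0
```

```bash
python3 - <<'E'
from station import arm
from h import *
f=arm.grab_frame("top");W=cloud(f);z=W[...,2]
cv2.imwrite("pics/top4.png",cv2.resize(f["frame"][...,::-1],(768,576),interpolation=cv2.INTER_CUBIC))
for n,s,h in[("tape",(255,236),32),("jar",(154,361),80)]:
    s=np.array(s)/1.5; print(n,blob(f,(z>h/1e3-.008)&(z<h/1e3+.03),s,h/1e3,20))
E
```

```text
tape (np.int32(81), array([635.7, 284.1]), array([637.6, 284.1]), array([53.6, 20.8]), -69.0)
jar (np.int32(294), array([341.7, 485.1]), array([342., 486.]), array([60.3, 59.4]), -44.6)
```

View pics/top4.png

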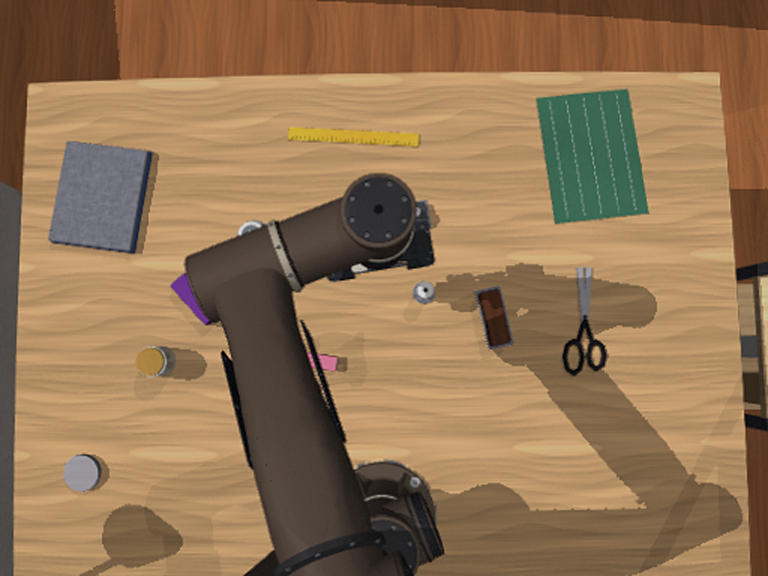

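The jar hasn't moved, but the elbow still covers part of the tape at (250,230). I'll move further right and check again.

Call:
jog_arm --targets '[{"dx":-5,"dy":35,"dz":0,"rx":0,"ry":0,"rz":0,"gripper":0},{"dx":-10,"dy":72,"dz":0,"rx":0,"ry":0,"rz":0,"gripper":0},{"dx":-15,"dy":110,"dz":0,"rx":0,"ry":0,"rz":0,"gripper":0},{"dx":-20,"dy":145,"dz":0,"rx":0,"ry":0,"rz":0,"gripper":0},{"dx":-20,"dy":160,"dz":0,"rx":0,"ry":0,"rz":0,"gripper":0},{"dx":-20,"dy":160,"dz":0,"rx":0,"ry":0,"rz":0,"gripper":0},{"dx":-20,"dy":160,"dz":0,"rx":0,"ry":0,"rz":0,"gripper":0},{"dx":-20,"dy":160,"dz":0,"rx":0,"ry":0,"rz":0,"gripper":0}]'

```text
t: 23.78
eef_pos: [0.5437, -0.1577, 0.2247]
ee_rot: [-3.141, -0.0, 0.151]
force: [0.2, 0.8, 0.2]
width: 0.0876
gripper_force: 0.0
```

```bash
python3 - <<'E'
from station import arm
from h import *
f=arm.grab_frame("top");W=cloud(f);z=W[...,2]
for n,s,h in[("tape",(255,236),32)]:
    s=np.array(s)/1.5; print(n,z[157,170],blob(f,(z>h/1e3-.008)&(z<h/1e3+.03),s,h/1e3,20))
s=arm.get_state();print(s["force"],np.abs(s["qd"]).max(),s["t"])
E
```

```text
tape 0.03897265719690391 (np.int32(251), array([619.7, 277.5]), array([620. , 277.2]), array([57.6, 56.3]), 44.4)
[ 0.12434477 -0.74627396 -0.08838383] 0.007709976490843489 23.8333
```

Tape is centred at (620, 277). All four tools are placed, so I'm handing in.

```bash
python3 -c "
from station import arm
print(arm.job_done())"
```

```text
the job is handed in; nothing more can be done
None
```

All four tools are on their matching rests and the job is handed in at about 24 s: by camera, the spool, tape and weight are within about 2 mm of centre and the clapper is about 6 mm off; the jar has not moved, and the shears were not measured but look unmoved in the overhead pictures.

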